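Load the polisher with turned handle sleeves

TASK

Lift the hanging tub up and off its hook, seat it fully home over the two alignment pegs of the polisher base and let go of it. Then collect every flanged handle sleeve from the lathe's catch tray into the seated tub, but leave the plain disc offcut out of it. When all the sleeves are in, press the polisher's start button fully down and let it go; leave the other things on the bench where they are.

Things in the scene. Friction and masses are not known exactly. Their poses are not given: they have to be found in the camera images.
- tub: open rectangular aluminium tub, 150 (x) x 130 (y) x 45 mm high, walls and floor 4 mm thick, 0.4 kg; origin at the centre of its underside, z up. A rigid steel bail spans it along y over x = 0. At the foot of each x wall a 6 mm thick ear with a hole sticks out (ears reach x = +-111 mm). It starts hanging on the hook stand and may be seated either way round
- bail (a point): centre of the tub's bail crossbar, 71 mm above the tub's origin; the level bar is 14 mm wide (along the tub's x), 12 mm thick and 190 mm long (along y, its ends stick out past the walls), held by two uprights at the y walls; its top is 77 mm above the tub's underside
- ear_hole_a (a point): centre of the 16 mm through hole in the tub's +x ear, on its underside, 93 mm from the tub's origin; the -x ear is its mirror image
- hook_stand: fixed dark steel stand; origin on the table midway under the hanging crossbar. Two thin posts at y = +-85 mm (12 mm wide, at x = +30 mm) each carry a flat hook that runs to -x, its top at z = 165 mm, and ends at x = -15 mm in a tip turned up 12 mm. The two ends of the tub's crossbar lie on the two hooks behind the tips, the tub between the posts (tub origin at z = 100 mm)
- polisher: fixed grey polisher base; origin on the table under the centre of the tub's seat. Its housing reaches from x = -150 to +120 mm and y = +-90 mm, with a flat deck at z = 60 mm. Two steel alignment pegs, 12 mm diameter with pointed tops, stand 22 mm out of the deck at y = 0, x = +93 and -93 mm
- seat (a point): the point on the polisher's deck midway between the two pegs (z = 60 mm), where the tub's origin belongs; axes as the polisher's
- peg_far (a point): tip of the polisher's peg at its +x side, 22 mm above the deck
- peg_near (a point): tip of the polisher's peg at its -x side, 22 mm above the deck
- start_button (a joint): travel of the polisher's start button: 0 up, 0.006 m fully down (spring, about 5 N)
- start_button_top (a point): centre of the top face of the start button, a white 28 mm round push button that faces up, at the front of the polisher's deck (125 mm to -x and 60 mm to +y of the seat)
- catch_tray: fixed low dark steel tray under the lathe's chute, 200 (x) x 260 (y) mm, walls 15 mm high, floor 4 mm thick; origin at the centre of its underside
- slug: plain steel disc, 34 mm diameter and 12 mm thick, an offcut lying in the catch tray; not a sleeve; origin at the centre of its underside
- sleeve1: turned chrome handle sleeve standing in the catch tray (four to six of the six are there): flange 38 mm diameter and 6 mm thick at the bottom, body 26 mm diameter above it, 45 mm high in all; origin at the centre of the flange's underside, z along its axis towards the narrow end; 70 g
- sleeve2: turned chrome handle sleeve standing in the catch tray (four to six of the six are there): flange 38 mm diameter and 6 mm thick at the bottom, body 26 mm diameter above it, 45 mm high in all; origin at the centre of the flange's underside, z along its axis towards the narrow end; 70 g
- sleeve3: turned chrome handle sleeve standing in the catch tray (four to six of the six are there): flange 38 mm diameter and 6 mm thick at the bottom, body 26 mm diameter above it, 45 mm high in all; origin at the centre of the flange's underside, z along its axis towards the narrow end; 70 g
- sleeve4: turned chrome handle sleeve standing in the catch tray (four to six of the six are there): flange 38 mm diameter and 6 mm thick at the bottom, body 26 mm diameter above it, 45 mm high in all; origin at the centre of the flange's underside, z along its axis towards the narrow end; 70 g
- sleeve5: turned chrome handle sleeve standing in the catch tray (four to six of the six are there): flange 38 mm diameter and 6 mm thick at the bottom, body 26 mm diameter above it, 45 mm high in all; origin at the centre of the flange's underside, z along its axis towards the narrow end; 70 g
- sleeve6: turned chrome handle sleeve standing in the catch tray (four to six of the six are there): flange 38 mm diameter and 6 mm thick at the bottom, body 26 mm diameter above it, 45 mm high in all; origin at the centre of the flange's underside, z along its axis towards the narrow end; 70 g
- emery_block: bystander, to be left where it is: slate grey abrasive block 90 x 40 x 25 mm
- pickup_tool: bystander, to be left where it is: magnetic pickup tool, about 230 mm long, black grip and thin steel rod, lying
- scoop: bystander, to be left where it is: plastic scoop, 85 x 70 x 35 mm pan with a 90 mm handle
- oil_bottle: bystander, to be left where it is: white bottle, 40 mm diameter, 110 mm tall, standing
- brush: bystander, to be left where it is: bench brush, lying
- spare_handle: bystander, to be left where it is: curling handle, 70 mm steel disc with a black gooseneck, about 75 mm high, lying on its disc
Things that resemble listed ones, but are neither listed nor needed, are in the scene too. Leave any orange look-alike of the sleeve6 alone.

How it is judged:
On the way, in this order (a step that is already met when the one before it is completed fails the run):
1. the tub is lifted up off the arms of the hook stand (z of tub in the frame of hook_stand above 0.112 m and contact force between tub and hook_stand below 0.1 N), for 0.2 s.
2. the tub sits fully home over both pegs of the polisher base and is released (horizontal distance between tub and seat below 0.005 m and z of tub in the frame of seat between -0.004 and 0.004 m and angle between the x axis of tub and the x axis of polisher, either way round below 0.06 rad and angle between tub's own z axis and vertical below 0.06 rad and contact force between tub and the fingers below 0.1 N and linear speed of tub below 0.02 m/s), for 0.3 s.
3. every sleeve lies in the seated tub, released (x of sleeve1 in the frame of tub between -0.073 and 0.073 m and y of sleeve1 in the frame of tub between -0.063 and 0.063 m and z of sleeve1 in the frame of tub between -0.005 and 0.062 m and x of sleeve2 in the frame of tub between -0.073 and 0.073 m and y of sleeve2 in the frame of tub between -0.063 and 0.063 m and z of sleeve2 in the frame of tub between -0.005 and 0.062 m and x of sleeve3 in the frame of tub between -0.073 and 0.073 m and y of sleeve3 in the frame of tub between -0.063 and 0.063 m and z of sleeve3 in the frame of tub between -0.005 and 0.062 m and x of sleeve4 in the frame of tub between -0.073 and 0.073 m and y of sleeve4 in the frame of tub between -0.063 and 0.063 m and z of sleeve4 in the frame of tub between -0.005 and 0.062 m and x of sleeve5 in the frame of tub between -0.073 and 0.073 m and y of sleeve5 in the frame of tub between -0.063 and 0.063 m and z of sleeve5 in the frame of tub between -0.005 and 0.062 m and x of sleeve6 in the frame of tub between -0.073 and 0.073 m and y of sleeve6 in the frame of tub between -0.063 and 0.063 m and z of sleeve6 in the frame of tub between -0.005 and 0.062 m and horizontal distance between tub and seat below 0.005 m and z of tub in the frame of seat between -0.004 and 0.004 m and angle between the x axis of tub and the x axis of polisher, either way round below 0.06 rad and angle between tub's own z axis and vertical below 0.06 rad and contact force between each of sleeve1, sleeve2, sleeve3, sleeve4, sleeve5, sleeve6 and the fingers below 0.1 N), for 0.3 s.
4. the start button is pressed fully down (value of joint start_button above 0.0045 m), for 0.05 s.
At the end, for the whole second after the job is handed in: The tub sits on the polisher's deck with both pegs through its ears (within 5 mm and 0.06 rad of the seat, underside within 4 mm of the deck), every sleeve lies inside the tub, the disc offcut is not in the tub, the start button has been pressed after loading and is up again, and all is at rest (horizontal distance between tub and seat below 0.005 m and z of tub in the frame of seat between -0.004 and 0.004 m and angle between the x axis of tub and the x axis of polisher, either way round below 0.06 rad and angle between tub's own z axis and vertical below 0.06 rad and x of sleeve1 in the frame of tub between -0.073 and 0.073 m and y of sleeve1 in the frame of tub between -0.063 and 0.063 m and z of sleeve1 in the frame of tub between -0.005 and 0.062 m and x of sleeve2 in the frame of tub between -0.073 and 0.073 m and y of sleeve2 in the frame of tub between -0.063 and 0.063 m and z of sleeve2 in the frame of tub between -0.005 and 0.062 m and x of sleeve3 in the frame of tub between -0.073 and 0.073 m and y of sleeve3 in the frame of tub between -0.063 and 0.063 m and z of sleeve3 in the frame of tub between -0.005 and 0.062 m and x of sleeve4 in the frame of tub between -0.073 and 0.073 m and y of sleeve4 in the frame of tub between -0.063 and 0.063 m and z of sleeve4 in the frame of tub between -0.005 and 0.062 m and x of sleeve5 in the frame of tub between -0.073 and 0.073 m and y of sleeve5 in the frame of tub between -0.063 and 0.063 m and z of sleeve5 in the frame of tub between -0.005 and 0.062 m and x of sleeve6 in the frame of tub between -0.073 and 0.073 m and y of sleeve6 in the frame of tub between -0.063 and 0.063 m and z of sleeve6 in the frame of tub between -0.005 and 0.062 m and not (x of slug in the frame of tub between -0.073 and 0.073 m and y of slug in the frame of tub between -0.063 and 0.063 m and z of slug in the frame of tub between -0.005 and 0.062 m) and value of joint start_button below 0.002 m and linear speed of tub below 0.02 m/s and linear speed of each of sleeve1, sleeve2, sleeve3, sleeve4, sleeve5, sleeve6 below 0.05 m/s); the robot touches nothing.
It fails at once if a bystander on the bench is shifted more than 50 mm (distance of any of emery_block, pickup_tool, scoop, oil_bottle, brush, spare_handle from where it was at the start of the episode above 0.05 m).
Of sleeve1, sleeve2, sleeve3, sleeve4, sleeve5, sleeve6 only 4 to 6 are there at a start; the rules pass over those that are not, and their reading is None.
At some moment in a run one of sleeve1, sleeve2, sleeve3, sleeve4, sleeve5, sleeve6 may be knocked a few centimetres aside while the robot is not near it.
Once in a run the grip may slacken for a moment while it holds something.
It also fails if it takes over 210 s, if anything falls off the work surface, if the arm or the gripper's body presses on something with over 40 N, if the wrist force passes 120 N, or if a joint passes its speed limit or range.

ROBOT

A 6-joint arm with a two-finger parallel gripper is mounted at the origin on the work surface. World frame = base frame: x ahead of the robot, y to its left, z up, the work surface at z = 0. Lengths are in m, angles in rad, forces in N, time in s.
With the tool pointing down it reaches from about 0.3 to 0.875 m from the base axis. Payload 6.4 kg.
Tool frame: the origin (TCP) lies on the centre line of the jaws, within the pads' length; the fingertips stand 8 mm ahead of it and the grasp point (between the pads) lies 11 mm behind it; z points along the fingers, y is the line along which they close (so a half turn about z gives the same grasp; the last joint's range is limited). The gripper opens to 85 mm and grips with 20 to 120 N. Pads are 22 mm wide; open, the fingers measure 114 mm over their backs; the gripper's body (76 mm by 85 mm) begins 54 mm behind the grasp point. The pads swing forward as they close: fully open they stand 13 mm farther back than shut.
Start: joints at [-1.447, 0.181, 1.607, -0, 1.354, -0.206], TCP at [0.186, -0.544, 0.239] pointing down, gripper open.
Joint ranges: [-2.99, 2.99], [-0.89, 2.07], [0.3, 2.58], [-1.14, 4.28], [0, 2.63], [-3.12, 3.12]. Speed limits (rad/s): [2.57, 2.57, 3.01, 3.14, 3.14, 3.14].

INTERFACE

Orientations are given as a unit quaternion [w, x, y, z].
In Python, from bench import ctrl gives the robot as it stands.
- The arm moves only by the shell command python3 -m handwheel 'ROWS' [OPENING]. ROWS is JSON, a list that holds one entry, the list of rows, each a list of 4 numbers: the shift along the tool's x, y, z each as a share of 20 cm, from -1 to 1, then the turn about the tool's z as a share of 1.5 rad, from -1 to 1. In form: [[[x, y, z, twist], ...]]. A call has 1 to 10 rows; each row is the pose to reach, as a shift and turn from the pose commanded when the call began, along the tool's axes at that moment; what a row does not reach only later rows make up. A row lasts 1/8 s, in which the tool goes at most 62.5 mm and 10.7 degrees, less where a joint would pass 70% of its speed; a pose out of reach is approached as far as the arm can. A call with a number of a shift or a turn outside -1 to 1 is refused whole. A call with a gripper value outside its range is refused whole. OPENING is the finger opening in mm, from 0 to 85.4, set as the call begins (- or left out, the last holds). The fingers move at their own pace and stop on an object; the grip force is fixed at half the most. Time passes only in rows, so rows that repeat a pose let the fingers close. It gives the time, the measured TCP pose, the force, the opening and the grip force at its end, in the units of the state.
- ctrl.get_obs(): the state, without advancing time (a new reading comes with each control period).
- ctrl.camera(name): name is "scene" or "side" or "wrist"; returns a dict with "color" (384x512x3 uint8, red, green, blue), "range_z" (384x512 float32, m along the optical axis (not along the pixel's ray), 0 where there is no reading), "K" (3x3 intrinsics, pixels), "pose" (4x4, takes a point from camera to world coordinates); the wrist camera has in their place "T_tool_cam" (4x4, takes a point from camera to tool coordinates, whose origin is the TCP and whose axes are the flange's). Camera axes: x right, y down, z forward; pixel columns grow to the right and rows downward; lengths in m; the calibration is good to about 2 mm. A picture is of the moment at which its call begins: read the wrist's pose just before it.
- ctrl.hand_in(): hands the job in; it is judged then, once.
The state is a dict: "time_s": time; "q": joint angles; "dq": joint speeds; "joint_efforts": joint torques, N m; "eef_pos": TCP position; "eef_rot": TCP orientation; "wrist_force": force on the tool from outside, world axes, zero at the start; "torque": the same for the moment, N m; "opening": opening from 0.0 (shut) to 1.0 (fully open); "grasp_force": force on a finger pad.
Only numpy, scipy, OpenCV 4.12 (cv2) and the standard library are available. Lean on these libraries where they do the work, as an engineer would, in place of code of your own. Each camera call takes 0.05 s, during which the arm holds its last target. There are 200 camera calls.

## Working session

There is one attempt and no reset: what is moved stays moved. The work goes in short steps, Python scripts to look and compute and a shell command to move; the robot and the scene stay as the last step left them, time stands still between calls to the robot, and variables do not carry over. Pictures are saved under pics/ and viewed, at most 14 in all, crops included, and the job is handed in when it is done.

```bash
mkdir -p pics; ls
cat > h.py <<'E'
from bench import ctrl
import numpy as np, cv2
from scipy.spatial.transform import Rotation as R
def tool():
    o=ctrl.get_obs(); T=np.eye(4); w,x,y,z=o['eef_rot']; T[:3,:3]=R.from_quat([x,y,z,w]).as_matrix(); T[:3,3]=o['eef_pos']; return T
def cam(n):
    T=tool(); c=ctrl.camera(n); c['P']=T@c['T_tool_cam'] if n=='wrist' else c['pose']; return c
def cloud(c):
    h,w=c['range_z'].shape; v,u=np.mgrid[:h,:w]; d=c['range_z']; K=c['K']
    p=np.stack([(u-K[0,2])/K[0,0]*d,(v-K[1,2])/K[1,1]*d,d],-1)
    return p@c['P'][:3,:3].T+c['P'][:3,3]
def ray(c,u,v,z):
    K=c['K']; d=c['P'][:3,:3]@np.array([(u-K[0,2])/K[0,0],(v-K[1,2])/K[1,1],1]); o=c['P'][:3,3]
    return o+d*(z-o[2])/d[2]
def save(c,f): cv2.imwrite('pics/'+f,c['color'][...,::-1])
def rel(p):  # world target -> shares in tool axes
    T=tool(); return np.round(T[:3,:3].T@(np.array(p)-T[:3,3])/0.2,3)
E
python3 - <<'E'
from h import *
o=ctrl.get_obs(); print({k:np.round(v,3) for k,v in o.items()})
ims=[]
for n in('scene','side','wrist'):
    c=cam(n); np.save('pics/'+n,c,allow_pickle=True); save(c,n+'0.png'); print(n,np.round(c['P'],3).tolist(),c['K'].tolist(),(c['range_z']>0).mean())
E
```

```text
pics
{'time_s': np.float64(0.0), 'q': array([-1.447,  0.182,  1.608,  0.   ,  1.354, -0.206]), 'dq': array([-0.001,  0.001,  0.   ,  0.002, -0.002,  0.   ]), 'joint_efforts': array([-1.0000e-03, -4.4487e+01, -3.5134e+01, -0.0000e+00,  9.0000e-03,
       -0.0000e+00]), 'eef_pos': array([ 0.186, -0.543,  0.238]), 'eef_rot': array([-0.001,  0.986,  0.164,  0.   ]), 'wrist_force': array([ 0.497,  0.273, -0.193]), 'torque': array([ 0.039,  0.011, -0.034]), 'grasp_force': np.float64(0.0), 'opening': np.float64(0.996)}
scene [[0.712, 0.555, -0.43, 1.096], [0.702, -0.546, 0.457, -0.603], [0.019, -0.628, -0.778, 1.113], [0.0, 0.0, 0.0, 1.0]] [[371.6090989519101, 0.0, 255.4666451620786], [0.0, 371.6090989519101, 190.98986473076675], [0.0, 0.0, 1.0]] 0.9959615071614584
side [[0.961, -0.125, 0.248, 0.231], [-0.277, -0.48, 0.832, -1.095], [0.015, -0.868, -0.496, 0.754], [0.0, 0.0, 0.0, 1.0]] [[424.4251559604891, 0.0, 257.671684539606], [0.0, 424.4251559604891, 186.4668437815338], [0.0, 0.0, 1.0]] 0.9958852132161459
wrist [[0.325, -0.894, -0.309, 0.266], [-0.946, -0.307, -0.104, -0.517], [-0.002, 0.326, -0.945, 0.373], [0.0, 0.0, 0.0, 1.0]] [[330.1129271609132, 0.0, 259.7122894381236], [0.0, 330.1129271609132, 193.0987105908257], [0.0, 0.0, 1.0]] 0.9958902994791666
```

View pics/scene0.png

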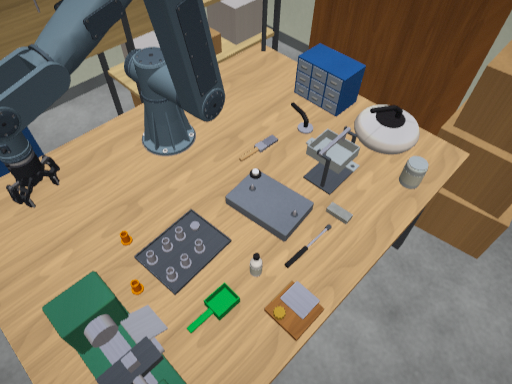

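View pics/side0.png

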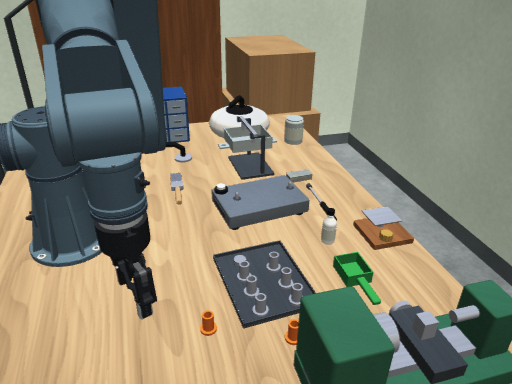

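The scene view shows the tray around (183,250) with six grey sleeves: (180,233), (199,246), (168,244), (152,257), (186,262) and (171,274). The slug is at (195,226), the polisher at (270,203) with its button at (256,173), and the hanging tub at (332,148). The orange look-alikes are at (126,238) and (137,287). The side view agrees.

```bash
cat > m1.py <<'E'
from h import *
for n in('scene','side'):
    c=np.load(f'pics/{n}.npy',allow_pickle=True).item(); p=cloud(c); hsv=cv2.cvtColor(c['color'],cv2.COLOR_RGB2HSV)
    print(n, 'pix->xyz')
    pts={'scene':dict(tray=(183,250),pol=(270,203),tub=(332,148),btn=(256,173)),'side':dict(tray=(263,280),pol=(260,200),tub=(248,138),btn=(221,188))}[n]
    for k,(u,v) in pts.items(): print(k,np.round(p[v,u],3))
    def cl(mask,nm,mina=4):
        m=mask.astype(np.uint8); k,l,s,ce=cv2.connectedComponentsWithStats(m)
        for i in range(1,k):
            if s[i,4]>=mina:
                q=p[l==i]; print(nm,s[i,4],'med',np.round(np.median(q,0),4),'min',np.round(q.min(0),3),'max',np.round(q.max(0),3))
    t=p[pts['tray'][1],pts['tray'][0]]; near=np.hypot(p[...,0]-t[0],p[...,1]-t[1])<.2
    cl(near&(p[...,2]>.042)&(p[...,2]<.06),'sleeve')
    s=p[pts['pol'][1],pts['pol'][0]]; near=np.hypot(p[...,0]-s[0],p[...,1]-s[1])<.2
    cl(near&(p[...,2]>.064)&(p[...,2]<.1),'peg/btn',2)
    cl(near&(abs(p[...,2]-.06)<.003),'deck',200)
    b=p[pts['tub'][1],pts['tub'][0]]; near=np.hypot(p[...,0]-b[0],p[...,1]-b[1])<.2
    cl(near&(p[...,2]>.163)&(p[...,2]<.2),'bar')
    cl(near&(p[...,2]>.135)&(p[...,2]<.15),'rim')
E
python3 m1.py
```

```text
scene pix->xyz
tray [ 0.491 -0.309  0.004]
pol [0.588 0.014 0.058]
tub [0.595 0.354 0.102]
btn [ 1.096 -0.603  1.113]
sleeve 35 med [ 0.4423 -0.2811  0.0472] min [ 0.426 -0.294  0.042] max [ 0.453 -0.27   0.053]
sleeve 4 med [ 0.3288 -0.4134  0.0443] min [ 0.327 -0.415  0.043] max [ 0.332 -0.41   0.046]
sleeve 37 med [ 0.4453 -0.3406  0.0477] min [ 0.433 -0.353  0.042] max [ 0.457 -0.328  0.053]
sleeve 39 med [ 0.5248 -0.2653  0.0465] min [ 0.512 -0.278  0.042] max [ 0.538 -0.253  0.052]
sleeve 37 med [ 0.4475 -0.404   0.0475] min [ 0.435 -0.416  0.043] max [ 0.462 -0.391  0.054]
sleeve 38 med [ 0.5356 -0.3343  0.0471] min [ 0.522 -0.345  0.042] max [ 0.548 -0.322  0.053]
sleeve 38 med [ 0.541  -0.3928  0.0474] min [ 0.53  -0.407  0.042] max [ 0.554 -0.381  0.052]
sleeve 7 med [ 0.4935 -0.4863  0.0454] min [ 0.489 -0.492  0.043] max [ 0.499 -0.484  0.047]
sleeve 21 med [ 0.5017 -0.5024  0.0441] min [ 0.485 -0.508  0.042] max [ 0.51  -0.491  0.046]
peg/btn 89 med [0.4591 0.0662 0.0731] min [0.437 0.049 0.064] max [0.476 0.097 0.086]
peg/btn 2 med [0.454  0.0026 0.0648] min [0.453 0.00
[... 1557 characters left out ...]
sleeve 27 med [ 0.3273 -0.4159  0.0449] min [ 0.315 -0.432  0.043] max [ 0.332 -0.408  0.047]
sleeve 42 med [ 0.4925 -0.4908  0.0446] min [ 0.483 -0.507  0.042] max [ 0.506 -0.483  0.047]
peg/btn 18 med [0.6766 0.0338 0.0734] min [0.671 0.028 0.064] max [0.686 0.039 0.082]
peg/btn 105 med [0.4509 0.0629 0.0722] min [0.432 0.047 0.065] max [0.475 0.089 0.084]
peg/btn 23 med [0.4923 0.0125 0.0744] min [0.487 0.006 0.064] max [0.498 0.019 0.083]
deck 2152 med [0.5662 0.0087 0.06  ] min [ 0.428 -0.08   0.057] max [0.711 0.127 0.063]
bar 161 med [0.6078 0.3009 0.1754] min [0.592 0.229 0.163] max [0.65  0.424 0.179]
rim 286 med [0.6082 0.3076 0.1417] min [0.533 0.234 0.135] max [0.688 0.417 0.15 ]
```

```bash
python3 -m handwheel '[[[0,0,-0.55,0],[0,0,-0.55,0],[0.4,-0.4,-0.55,0],[0.85,-0.85,-0.55,0],[0.85,-0.85,-0.55,0],[0.85,-0.85,-0.55,0],[0.85,-0.85,-0.55,0],[0.85,-0.85,-0.55,0]]]' 85
python3 -m handwheel '[[[0.85,-0.85,0,0],[0.85,-0.85,0,0],[0.85,-0.85,0,0],[0.85,-0.85,0,0],[0.85,-0.85,0,0],[0.85,-0.85,0,0]]]'
python3 -m handwheel '[[[0.85,-0.85,0,0],[0.85,-0.85,0,0],[0.85,-0.85,0,0],[0.85,-0.85,0,0],[0.85,-0.85,0,0],[0.85,-0.85,0,0]]]'
python3 -m handwheel '[[[0.4,-0.4,0,-0.89],[0.4,-0.4,0,-0.89],[0.4,-0.4,0,-0.89],[0.4,-0.4,0,-0.89],[0.4,-0.4,0,-0.89],[0.4,-0.4,0,-0.89],[0.4,-0.4,0,-0.89],[0.4,-0.4,0,-0.89],[0.4,-0.4,0,-0.89]]]'
python3 - <<'E'
from h import *
print(np.round(tool(),3)); c=cam('wrist'); np.save('pics/w1',c,allow_pickle=True); save(c,'w1.png')
E
```

```text
time_s: 1.15
eef_pos: [0.292, -0.3283, 0.3493]
eef_rot: [0.0, 0.986, 0.164, -0.0]
wrist_force: [-0.3, -0.1, 0.6]
opening: 0.996
grasp_force: 0.0
time_s: 1.9
eef_pos: [0.3978, -0.1134, 0.349]
eef_rot: [0.0, 0.986, 0.164, -0.0]
wrist_force: [0.7, -0.6, 0.3]
opening: 0.996
grasp_force: 0.0
time_s: 2.65
eef_pos: [0.5039, 0.1017, 0.3487]
eef_rot: [0.0, 0.987, 0.163, -0.001]
wrist_force: [0.5, 0.1, -0.2]
opening: 0.996
grasp_force: 0.0
time_s: 3.78
eef_pos: [0.5537, 0.2038, 0.3494]
eef_rot: [0.0, 0.675, 0.738, -0.0]
wrist_force: [0.1, 1.0, -0.5]
opening: 0.996
grasp_force: 0.0
[[-0.089  0.996  0.     0.554]
 [ 0.996  0.089 -0.     0.204]
 [-0.     0.    -1.     0.349]
 [ 0.     0.     0.     1.   ]]
```

View pics/w1.png

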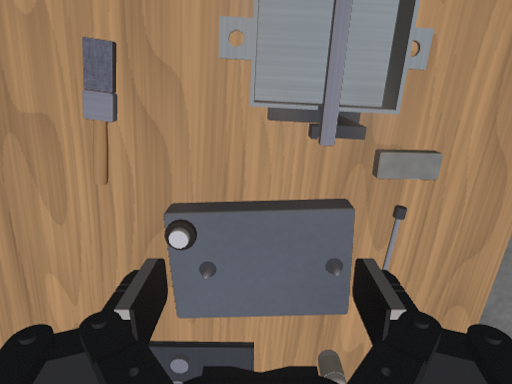

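The wrist view shows the polisher pegs at (208,270) and (335,267), the button at (178,238), the bail from (340,0) to (327,143), and the tub's ear holes at (236,38) and (413,47).

```bash
cat > m2.py <<'E'
from h import *
import sys
c=np.load('pics/w1.npy',allow_pickle=True).item(); p=cloud(c); z=p[...,2]
def cl(mask,nm,mina=15):
    k,l,s,ce=cv2.connectedComponentsWithStats(mask.astype(np.uint8))
    for i in range(1,k):
        if s[i,4]>=mina:
            q=p[l==i]; r=cv2.minAreaRect(q[:,:2].astype(np.float32)*1000)
            print(nm,s[i,4],'med',np.round(np.median(q,0),4),'rect mm',np.round(r[0],1),np.round(r[1],1),round(r[2],1),'zmax',q[:,2].max().round(4))
roi=p[...,1]>.15
sel=np.zeros_like(z,bool); sel[:330]=1
cl((z>.168)&(z<.19)&sel,'bar'); cl(abs(z-.145)&(abs(z-.145)<.006)&sel if 0 else (abs(z-.143)<.006)&sel,'rim')
cl((abs(z-.105)<.004)&sel,'ear/floor'); cl((z>.068)&(z<.09)&sel&(p[...,1]<.15),'peg',5); cl((abs(z-.06)<.004)&sel&(p[...,1]<.17),'deck',200)
for u,v in((208,270),(335,267)): print('tip ray',np.round(ray(c,u,v,.082),4))
for u,v in((236,38),(413,47)): print('hole ray',np.round(ray(c,u,v,.106),4))
m=(z>.172)&(z<.185)&sel; q=p[m]
vx,vy,x0,y0=cv2.fitLine(q[:,:2].astype(np.float32),cv2.DIST_HUBER,0,.002,.001).ravel(); print('bar line',vx,vy,x0,y0,'yaw of normal',np.arctan2(-vx*np.sign(vy),abs(vy)))
E
python3 m2.py
```

```text
bar 2529 med [0.6103 0.3004 0.1765] rect mm [611.3 294.3] [ 14.5 121.7] 2.1 zmax 0.1792
bar 112 med [0.6    0.2455 0.1765] rect mm [600.3 245.1] [ 6.2 12.3] 2.2 zmax 0.1785
rim 759 med [0.5394 0.2794 0.1447] rect mm [550.1 292.9] [ 58.3 114.1] 39.4 zmax 0.1482
rim 1097 med [0.6818 0.3061 0.1442] rect mm [655.7 316.1] [ 60.6 102. ] 1.8 zmax 0.1472
ear/floor 7316 med [0.5776 0.3197 0.1038] rect mm [577.3 317.1] [ 75.9 101.8] 2.0 zmax 0.1086
ear/floor 4938 med [0.6588 0.3252 0.1037] rect mm [658.  321.8] [ 48.1 105.3] 2.1 zmax 0.109
ear/floor 1219 med [0.5164 0.3261 0.1058] rect mm [516.8 325.1] [34.5 40.2] 2.2 zmax 0.1088
ear/floor 688 med [0.7121 0.3336 0.1054] rect mm [711.  332.2] [20.7 40.1] 2.2 zmax 0.1084
peg 725 med [0.4555 0.0769 0.073 ] rect mm [453.7  72.9] [42.4 43.1] 38.0 zmax 0.0844
peg 73 med [0.6751 0.0412 0.0768] rect mm [676.2  39.8] [11.3  9.6] 26.4 zmax 0.083
peg 71 med [0.4927 0.0193 0.0771] rect mm [492.6  18.5] [ 9.6 11.3] 86.7 zmax 0.0824
deck 18166 med [0.5744 0.0322 0.0599] rect mm [569.6  26.2] [268.1 180.1] 6.8 zmax 0.0639
tip ray [0.4962 0.0292 0.082 ]
tip ray [0.6724 0.0499 0.082 ]
hole ray [0.5176 0.3253 0.106 ]
hole ray [0.7032 0.3333 0.106 ]
bar line 0.016381202 -0.99986583 0.6102416 0.2962543 yaw of normal 0.016381934
```

```bash
python3 -m handwheel '[[[-0.38,0.12,0.3,0],[-0.38,0.12,0.3,0],[-0.38,0.12,0.3,0],[-0.38,0.12,0.3,0]]]'
cat > m3.py <<'E'
from h import *
from scipy.ndimage import label
c=cam('wrist'); save(c,'w2.png'); p=cloud(c); z=p[...,2]; print(np.round(tool()[:3,3],4))
near=np.hypot(p[...,0]-.5845,p[...,1]-.028)<.16
k,l,s,ce=cv2.connectedComponentsWithStats((near&(z>.064)&(z<.09)).astype(np.uint8))
for i in range(1,k):
    if s[i,4]<20: continue
    q=p[l==i]; t=np.argwhere((l==i)&(z>q[:,2].max()-.004)); v,u=t.mean(0)
    print(s[i],'top pix',u,v,'ray@82',np.round(ray(c,u,v,.0815),4),'cloud top',np.round(p[t[:,0],t[:,1]].mean(0),4),'all',np.round(q.mean(0),4), 'zmax',q[:,2].max().round(4))
k,l,s,ce=cv2.connectedComponentsWithStats((near&(abs(z-.06)<.003)).astype(np.uint8)); i=1+s[1:,4].argmax()
print(cv2.minAreaRect(p[l==i][:,:2].astype(np.float32)*1000), np.median(p[l==i][:,2]))
E
python3 m3.py
```

```text
time_s: 4.32
eef_pos: [0.5846, 0.1321, 0.29]
eef_rot: [0.0, 0.674, 0.739, 0.0]
wrist_force: [-0.2, 0.3, 0.4]
opening: 0.995
grasp_force: 0.0
[0.5847 0.1325 0.2905]
[ 122  181   40   38 1154] top pix 137.74644549763033 203.56398104265404 ray@82 [0.4538 0.0729 0.0815] cloud top [0.4539 0.073  0.0819] all [0.4562 0.0758 0.0755] zmax 0.0841
[324 237  12  14 118] top pix 331.1 246.6 ray@82 [0.6763 0.04   0.0815] cloud top [0.6766 0.0396 0.0806] all [0.6758 0.0409 0.0747] zmax 0.0825
[169 240  12  14 123] top pix 172.76923076923077 250.6153846153846 ray@82 [0.493  0.0176 0.0815] cloud top [0.4929 0.0172 0.0809] all [0.4935 0.0191 0.075 ] zmax 0.0836
((570.0054931640625, 26.036888122558594), (267.2490234375, 178.5394744873047), 6.753407955169678) 0.059846839635400995
```

View pics/w2.png

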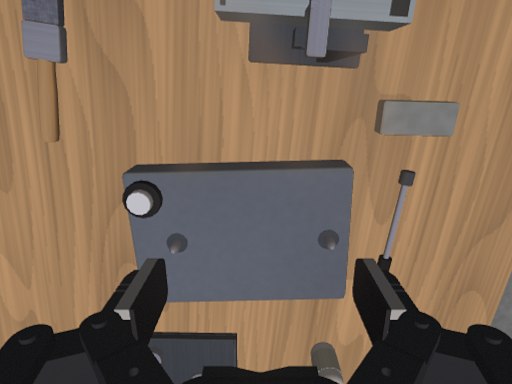

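The second view puts the pegs at pixels (173,251) and (331,247), so the seat is at (0.5848, 0.0283) with yaw 0.119 and deck z 0.060. The button at (138,204) gives a top at (0.454, 0.073, 0.082), which agrees with the specification. The tub is at (0.610, 0.329) with yaw 0.038, and its bar top is at 0.177.

```bash
python3 -m handwheel '[[[0.967,0.213,0,0.034],[0.967,0.213,0,0.034],[0.967,0.213,0,0.034],[0.967,0.213,0,0.034],[0.967,0.213,0,0.034],[0.967,0.213,0,0.034]]]' 60
python3 - <<'E'
from h import *
T=tool();print(np.round(T,4)); print(rel([.610,.329,.160])); c=cam('wrist'); p=cloud(c); z=p[...,2]; m=(z>.17)&(z<.185)&(p[...,1]>.33); m[300:]=0
k,l,s,ce=cv2.connectedComponentsWithStats(m.astype(np.uint8))
for i in range(1,k):
    if s[i,4]>40:
        q=p[l==i]; print(s[i],cv2.minAreaRect(q[:,:2].astype(np.float32)*1000),np.median(q[:,2]),q[:,1].min(),q[:,1].max())
save(c,'w3.png')
E
```

```text
time_s: 5.12
eef_pos: [0.6087, 0.3274, 0.2899]
eef_rot: [0.0, 0.692, 0.722, 0.0]
wrist_force: [-0.9, 1.0, -0.7]
opening: 0.702
grasp_force: 0.0
[[-4.220e-02  9.991e-01  7.000e-04  6.087e-01]
 [ 9.991e-01  4.220e-02 -3.000e-04  3.274e-01]
 [-3.000e-04  7.000e-04 -1.000e+00  2.899e-01]
 [ 0.000e+00  0.000e+00  0.000e+00  1.000e+00]]
[0.008 0.006 0.65 ]
[ 254   61   20  128 2345] ((608.8756713867188, 376.59454345703125), (13.455647468566895, 93.33899688720703), 2.1267309188842773) 0.1767035551655781 0.33003400488804346 0.423425343460252
[241  64   9  18 162] ((594.399169921875, 414.9837646484375), (5.722557067871094, 11.306963920593262), 1.8266241550445557) 0.17679498042957992 0.40924190641701874 0.42070220711405637
```

View pics/w3.png

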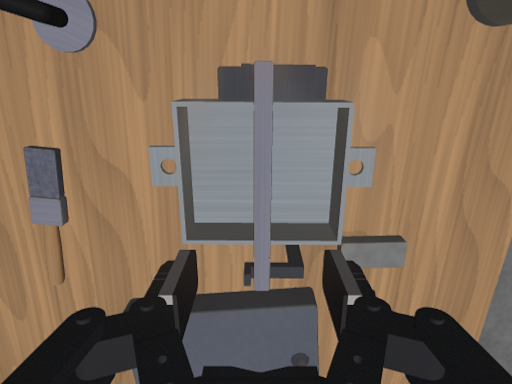

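The bail runs from (263,65) to (262,290) in this view, centred between the open fingers. Its far end fixes the tub centre at (0.6107, 0.3285), so I descend and grip.

```bash
python3 -m handwheel '[[[0.006,0.01,0.3,0],[0.006,0.01,0.45,0],[0.006,0.01,0.6,0],[0.006,0.01,0.65,0],[0.006,0.01,0.65,0],[0.006,0.01,0.65,0]]]' 60
python3 -m handwheel '[[[0,0,0,0],[0,0,0,0],[0,0,0,0],[0,0,0,0],[0,0,0,0],[0,0,0,0],[0,0,0,0],[0,0,0,0]]]' 0
```

```text
time_s: 5.92
eef_pos: [0.6117, 0.3296, 0.1613]
eef_rot: [0.001, 0.692, 0.722, 0.001]
wrist_force: [-0.0, 0.3, -0.5]
opening: 0.698
grasp_force: 0.0
time_s: 6.92
eef_pos: [0.6108, 0.3299, 0.16]
eef_rot: [0.0, 0.692, 0.722, 0.0]
wrist_force: [-0.6, 0.1, 6.2]
opening: 0.155
grasp_force: 59.6
```

```bash
python3 -m handwheel '[[[0,0,-0.08,0],[0,0,-0.16,0],[0,0,-0.24,0],[0,0,-0.32,0],[0,0,-0.4,0],[0,0,-0.5,0],[0,0,-0.6,0],[0,0,-0.6,0],[0,0,-0.6,0]]]'
python3 - <<'E'
from h import *
T=tool();print(np.round(T,4)); c=cam('wrist'); p=cloud(c); save(c,'w4.png'); cs=cam('scene'); save(cs,'s4.png')
# in tool coords, bar & ears
q=(p-T[:3,3])@T[:3,:3]; np.save('pics/w4',q)
m=(abs(q[...,2]+.017)<.004); m[300:]=0
k,l,s,ce=cv2.connectedComponentsWithStats(m.astype(np.uint8))
for i in range(1,k):
    if s[i,4]>40: print('bar',s[i],cv2.minAreaRect(q[l==i][:,:2].astype(np.float32)*1000),np.median(q[l==i][:,2]),q[l==i].max(0))
m=(abs(q[...,2]-.054)<.006); m[300:]=0
k,l,s,ce=cv2.connectedComponentsWithStats(m.astype(np.uint8))
for i in range(1,k):
    if s[i,4]>200: print('ear',s[i],cv2.minAreaRect(q[l==i][:,:2].astype(np.float32)*1000),np.median(q[l==i][:,2]))
E
```

```text
time_s: 8.05
eef_pos: [0.6103, 0.3296, 0.2787]
eef_rot: [-0.0, 0.692, 0.722, -0.0]
wrist_force: [-0.2, -0.3, -5.2]
opening: 0.15
grasp_force: 58.9
[[-4.300e-02  9.991e-01 -9.000e-04  6.103e-01]
 [ 9.991e-01  4.300e-02 -3.000e-04  3.296e-01]
 [-2.000e-04 -9.000e-04 -1.000e+00  2.787e-01]
 [ 0.000e+00  0.000e+00  0.000e+00  1.000e+00]]
bar [ 210   47  100  253 9985] ((43.52620315551758, -5.824213027954102), (39.65308380126953, 99.1587905883789), 81.39701843261719) -0.016545729839642954 [ 0.09384059  0.01990198 -0.01302034]
ear [124 116 117   3 231] ((63.973655700683594, -42.86322021484375), (0.4517551064491272, 63.853824615478516), 0.06461112946271896) 0.05262509531378143
ear [280 116 118   3 299] ((63.76760482788086, 42.77040481567383), (0.3263722360134125, 63.62279510498047), 0.12751667201519012) 0.053619006445616055
ear [  132   135   111   165 14935] ((-2.6473770141601562, -41.6304817199707), (114.0387954711914, 60.679161071777344), 0.03629062697291374) 0.056221224354198095
ear [  277   135   113   165 14877] ((-2.8283042907714844, 41.15350341796875), (113.90641021728516, 60.4532356262207), 0.08362580835819244) 0.05627248402233699
ear [  76  190   37   62 1559] ((-0.989654541015625, -103.12466430664062), (41.2537841796875, 17.282577514648438), 0.08167297393083572) 0.05430910273443631
ear [ 407  191   37   61 1526] ((-1.0616226196289062, 102.64411926269531), (17.17679786682129, 40.38734817504883), 89.87621307373047) 0.054529709788405455
```

View pics/w4.png

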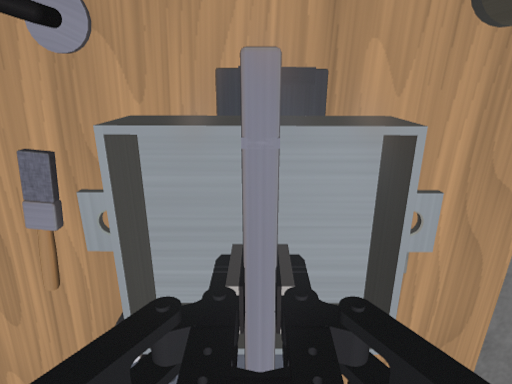

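Lifted clear and level, the bar runs from (262,50) to (262,370). In the tool frame the tub is centred to about 1 mm with no rotation. Now I carry it over the seat.

```bash
python3 -m handwheel '[[[-0.2,-0.026,0,0],[-0.4,-0.05,0,0],[-0.6,-0.077,0,0],[-0.75,-0.096,0,0],[-0.75,-0.096,0,0],[-0.75,-0.096,0,0]]]'
python3 -m handwheel '[[[-0.2,-0.026,0,-0.05],[-0.4,-0.05,0,-0.05],[-0.6,-0.077,0,-0.05],[-0.745,-0.096,0,-0.05],[-0.745,-0.096,0,-0.05],[-0.745,-0.096,0,-0.05],[-0.745,-0.096,0,-0.05]]]'
python3 - <<'E'
from h import *
T=tool();print(np.round(T,4),rel([.5847,.0293,.12]))
E
```

```text
time_s: 8.9
eef_pos: [0.5977, 0.1792, 0.2787]
eef_rot: [-0.0, 0.692, 0.722, -0.0]
wrist_force: [0.0, 0.4, -5.2]
opening: 0.151
grasp_force: 40.5
time_s: 9.78
eef_pos: [0.5851, 0.0306, 0.2792]
eef_rot: [-0.0, 0.664, 0.748, 0.0]
wrist_force: [-0.1, 0.4, -4.7]
opening: 0.146
grasp_force: 63.4
[[-1.195e-01  9.928e-01 -1.000e-04  5.851e-01]
 [ 9.928e-01  1.195e-01  4.000e-04  3.060e-02]
 [ 4.000e-04 -1.000e-04 -1.000e+00  2.792e-01]
 [ 0.000e+00  0.000e+00  0.000e+00  1.000e+00]] [-0.007 -0.003  0.796]
```

```bash
python3 -m handwheel '[[[-0.007,-0.003,0.2,0],[-0.007,-0.003,0.4,0],[-0.007,-0.003,0.58,0],[-0.007,-0.003,0.58,0],[-0.007,-0.003,0.58,0]]]'
cat > ears.py <<'E'
from h import *
T=tool(); c=cam('wrist'); p=cloud(c); q=(p-T[:3,3])@T[:3,:3]
m=(abs(q[...,2]-.0545)<.006); m[300:]=0; m&=(abs(q[...,1])>.082)&(abs(q[...,1])<.115)
k,l,s,ce=cv2.connectedComponentsWithStats(m.astype(np.uint8)); C=[]
for i in range(1,k):
    if s[i,4]>200:
        r=cv2.minAreaRect(q[l==i][:,:2].astype(np.float32)*1000); C.append(r[0]); print(r,np.median(q[l==i][:,2]),np.median(p[l==i],0))
print(np.mean(C,0)); print(np.round(T[:3,3],4),np.round(T[:3,0],4),rel([.5847,.0293,.12]))
E
python3 ears.py
```

```text
time_s: 10.4
eef_pos: [0.5857, 0.0283, 0.1649]
eef_rot: [0.001, 0.664, 0.748, 0.001]
wrist_force: [0.6, -1.3, -3.9]
opening: 0.145
grasp_force: 63.4
((-1.0866069793701172, -103.26856231689453), (17.27520179748535, 41.261085510253906), 89.71967315673828) 0.054144307562741 [0.48301788 0.01614888 0.11054142]
((-0.9784755706787109, 102.26295471191406), (40.63991165161133, 16.95785903930664), 0.3155280351638794) 0.05453733714448006 [0.68786183 0.04087633 0.11057661]
[-1.03254128 -0.5028038 ]
[0.5857 0.0283 0.1649] [-1.186e-01  9.929e-01 -5.000e-04] [ 0.007 -0.008  0.228]
```

```bash
python3 -m handwheel '[[[0,0,0.05,0],[0,0,0.1,0],[0,0,0.14,0],[0,0,0.18,0],[0,0,0.21,0],[0,0,0.21,0],[0,0,0.21,0]]]'; python3 ears.py
```

```text
time_s: 11.32
eef_pos: [0.5848, 0.0278, 0.1214]
eef_rot: [0.0, 0.664, 0.748, 0.0]
wrist_force: [-0.1, -0.5, -4.3]
opening: 0.15
grasp_force: 63.4
((59.59056091308594, -108.63911437988281), (39.1325569152832, 12.719711303710938), 0.0008717482560314238) 0.05024840187970798 [0.47021859 0.07675218 0.07116255]
((-2.800701141357422, -102.38557434082031), (44.61192321777344, 18.84488296508789), 1.1610081195831299) 0.05423481640509016 [0.48104286 0.01870982 0.06717744]
((-2.632772445678711, 102.40550994873047), (19.298242568969727, 43.92744064331055), 85.86198425292969) 0.054458967540717246 [0.68771075 0.04377546 0.06698201]
[ 18.05236244 -36.20639292]
[0.5848 0.0278 0.1214] [-0.1177  0.9931 -0.    ] [0.008 0.    0.008]
```

The tub is over the pegs with its underside at about 0.061, so I press down the last millimetre and release.

```bash
python3 -m handwheel '[[[0,0,0.008,0],[0,0,0.008,0],[0,0,0.008,0]]]'
python3 -m handwheel '[[[0,0,0.008,0],[0,0,0.008,0],[0,0,0.008,0],[0,0,0.008,0]]]' 35
python3 -m handwheel '[[[0,0,-0.1,0],[0,0,-0.3,0],[0,0,-0.6,0],[0,0,-0.9,0],[0,0,-0.9,0],[0,0,-0.9,0]]]'
cat > tub.py <<'E'
from h import *
T=tool(); c=cam('wrist'); p=cloud(c); z=p[...,2]; save(c,'tub_%d.png'%(ctrl.get_obs()['time_s']*10)); print(np.round(T[:3,3],4))
sx=np.array([np.cos(.119),np.sin(.119)]); sy=np.array([-sx[1],sx[0]]); d=p[...,:2]-[.5848,.0283]; X=d@sx; Y=d@sy
def rep(m,n):
    m=m.copy(); m[330:]=0
    k,l,s,ce=cv2.connectedComponentsWithStats(m.astype(np.uint8))
    for i in range(1,k):
        if s[i,4]>60:
            A=np.stack([X[l==i],Y[l==i]],1)*1000; r=cv2.minAreaRect(A.astype(np.float32)); print(n,s[i,4],np.round(r[0],1),np.round(r[1],1),round(r[2],1),'z',np.median(z[l==i]).round(4))
rep((abs(z-.066)<.005)&(abs(X)>.08)&(abs(X)<.12)&(abs(Y)<.04),'ear'); rep((abs(z-.137)<.006)&(abs(X)<.1),'bar'); rep((abs(z-.105)<.005)&(abs(X)<.1),'rim')
E
python3 tub.py
```

```text
time_s: 11.75
eef_pos: [0.585, 0.0278, 0.1201]
eef_rot: [0.0, 0.664, 0.748, 0.0]
wrist_force: [-1.0, 0.1, -2.1]
opening: 0.153
grasp_force: 63.6
time_s: 12.25
eef_pos: [0.5848, 0.0278, 0.1182]
eef_rot: [0.0, 0.664, 0.748, 0.0]
wrist_force: [0.9, -1.1, 0.1]
opening: 0.408
grasp_force: 0.0
time_s: 13.0
eef_pos: [0.5844, 0.0279, 0.2977]
eef_rot: [-0.0, 0.664, 0.748, -0.0]
wrist_force: [-0.4, -0.1, -1.7]
opening: 0.411
grasp_force: 0.0
[0.5844 0.0279 0.2977]
ear 728 [-99.6  -1.7] [32.7 42.1] 4.8 z 0.0659
ear 731 [97.6 -2.8] [43.5 29. ] 88.7 z 0.0657
bar 2985 [-0.2 -1.2] [188.7  13.8] 89.6 z 0.1367
rim 1192 [-42.1  -1.7] [130.4  67.4] 89.8 z 0.1047
rim 1176 [41.1 -1.9] [129.9  67.3] 89.6 z 0.1046
```

The tub is seated, with its underside at 0.0597 and offset about 1.5 mm. Next I look at the tray.

```bash
python3 -m handwheel '[[[-0.2,-0.1,0,0],[-0.59,-0.31,0,0],[-0.59,-0.31,0,0],[-0.59,-0.31,0,0],[-0.59,-0.31,0,0]]]' 50
python3 -m handwheel '[[[-0.3,-0.15,0,0],[-0.59,-0.31,0,0],[-0.59,-0.31,0,0],[-0.59,-0.31,0,0],[-0.59,-0.31,0,0]]]'
cat > slv.py <<'E'
from h import *
c=cam('wrist'); T=tool(); p=cloud(c); z=p[...,2]; save(c,'slv_%d.png'%(ctrl.get_obs()['time_s']*10)); print(np.round(T[:3,3],4),np.round(T[:3,0],3))
m=(z>.042)&(z<.06)&(abs(p[...,0]-.49)<.14)&(abs(p[...,1]+.31)<.17); m[335:]=0
k,l,s,ce=cv2.connectedComponentsWithStats(m.astype(np.uint8))
for i in range(1,k):
    if s[i,4]>40:
        v,u=np.argwhere(l==i).mean(0); ztop=np.median(p[l==i][:,2]); r=ray(c,u,v,ztop); (x,y),rad=cv2.minEnclosingCircle(p[l==i][:,:2].astype(np.float32)*1000)
        print('sleeve pix',int(u),int(v),s[i,4],'ray',np.round(r,4),'circ',np.round([x,y,rad],1),'rel TCP',rel([r[0],r[1],.028]))
E
python3 slv.py; ls pics
```

```text
time_s: 13.68
eef_pos: [0.5367, -0.096, 0.2968]
eef_rot: [-0.001, 0.664, 0.748, -0.0]
wrist_force: [0.7, -0.6, 0.1]
opening: 0.587
grasp_force: 0.0
time_s: 14.3
eef_pos: [0.49, -0.2194, 0.2979]
eef_rot: [-0.0, 0.663, 0.748, 0.0]
wrist_force: [-0.4, -1.1, -0.2]
opening: 0.584
grasp_force: 0.0
[ 0.49   -0.2195  0.298 ] [-0.12   0.993  0.001]
sleeve pix 282 194 232 ray [ 0.523  -0.2655  0.0485] circ [ 523.1 -266.1   13.1] rel TCP [-0.249  0.136  1.35 ]
sleeve pix 213 198 235 ray [ 0.4391 -0.2812  0.0488] circ [ 438.7 -282.2   13. ] rel TCP [-0.277 -0.29   1.35 ]
sleeve pix 212 239 229 ray [ 0.4426 -0.3385  0.0484] circ [ 442.4 -339.9   13.3] rel TCP [-0.563 -0.307  1.349]
sleeve pix 282 243 220 ray [ 0.5332 -0.333   0.0485] circ [ 533.8 -334.3   13.2] rel TCP [-0.59   0.146  1.35 ]
sleeve pix 214 282 156 ray [ 0.4504 -0.403   0.0483] circ [ 446.9 -404.8   13.3] rel TCP [-0.888 -0.307  1.349]
sleeve pix 280 283 214 ray [ 0.5396 -0.3935  0.0483] circ [ 540.5 -395.3   13.8] rel TCP [-0.894  0.142  1.349]
s4.png
scene.npy
scene0.png
side.npy
side0.png
slv_143.png
tub_130.png
w1.npy
w1.png
w2.png
w3.png
w4.npy
w4.png
wrist.npy
wrist0.png
```

View pics/slv_143.png

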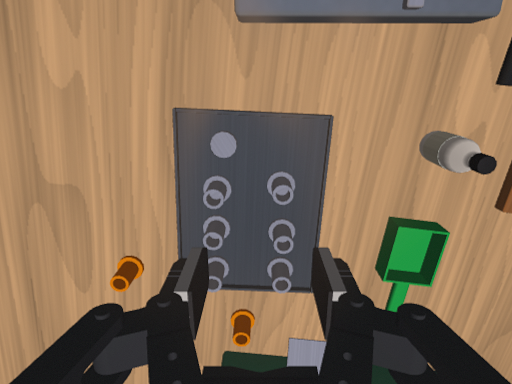

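The tray view shows six sleeves at (282,190), (213,195), (212,236), (282,239), (214,278) and (280,280), and the slug at (223,145). I fetch the nearest one first.

```bash
python3 -m handwheel '[[[-0.252,0.137,0.3,0],[-0.252,0.137,0.6,0],[-0.252,0.137,0.9,0],[-0.252,0.137,0.9,0],[-0.252,0.137,0.9,0]]]' 50
python3 -m handwheel '[[[0,0,0.2,0],[0,0,0.35,0],[0,0,0.425,0],[0,0,0.425,0],[0,0,0.425,0]]]'
python3 -m handwheel '[[[0,0,0,0],[0,0,0,0],[0,0,0,0],[0,0,0,0],[0,0,0,0]]]' 0
python3 -m handwheel '[[[0,0,-0.3,0],[0,0,-0.6,0],[0,0,-0.885,0],[0.2,0.12,-0.885,0],[0.45,0.25,-0.885,0],[0.6,0.35,-0.885,0],[0.6,0.35,-0.885,0],[0.6,0.35,-0.885,0]]]'
```

```text
time_s: 14.98
eef_pos: [0.5232, -0.2674, 0.1189]
eef_rot: [0.0, 0.664, 0.748, 0.0]
wrist_force: [0.5, 0.1, 0.3]
opening: 0.586
grasp_force: 0.0
time_s: 15.6
eef_pos: [0.5238, -0.2689, 0.0353]
eef_rot: [0.002, 0.664, 0.748, 0.0]
wrist_force: [0.8, -0.2, -1.5]
opening: 0.582
grasp_force: 0.0
time_s: 16.23
eef_pos: [0.5234, -0.2687, 0.0347]
eef_rot: [0.001, 0.664, 0.748, 0.0]
wrist_force: [0.0, 0.1, 6.4]
opening: 0.279
grasp_force: 58.8
time_s: 17.23
eef_pos: [0.5776, -0.1409, 0.2101]
eef_rot: [-0.0, 0.664, 0.748, -0.0]
wrist_force: [-0.8, -0.1, -1.0]
opening: 0.279
grasp_force: 59.2
```

```bash
python3 -m handwheel '[[[0.3,0.17,0,0],[0.62,0.357,0,0],[0.62,0.357,0,0],[0.62,0.357,0,0],[0.62,0.357,0,0]]]'
python3 -m handwheel '[[[0,0,0.2,0],[0,0,0.4,0],[0,0,0.475,0],[0,0,0.475,0],[0,0,0.475,0]]]'
python3 -m handwheel '[[[0,0,0,0],[0,0,0,0],[0,0,0,0]]]' 36
python3 -m handwheel '[[[0,0,-0.3,0],[0,0,-0.7,0],[-0.1,0,-0.9,0],[-0.4,-0.3,-0.9,0],[-0.6,-0.5,-0.9,0],[-0.6,-0.5,-0.9,0],[-0.6,-0.5,-0.9,0]]]' 50
python3 - <<'E'
from h import *
print(np.round(tool()[:3,3],4)); c=cam('wrist'); save(c,'w5.png')
E
```

```text
time_s: 17.85
eef_pos: [0.6337, -0.011, 0.2099]
eef_rot: [-0.0, 0.665, 0.747, -0.0]
wrist_force: [-0.9, -0.5, -0.8]
opening: 0.285
grasp_force: 59.3
time_s: 18.48
eef_pos: [0.6354, -0.0097, 0.1171]
eef_rot: [0.001, 0.664, 0.747, 0.001]
wrist_force: [0.7, -0.8, -0.8]
opening: 0.282
grasp_force: 59.2
time_s: 18.85
eef_pos: [0.6345, -0.0089, 0.1157]
eef_rot: [0.0, 0.664, 0.748, 0.0]
wrist_force: [0.5, 0.2, 0.5]
opening: 0.422
grasp_force: 0.0
time_s: 19.73
eef_pos: [0.5488, -0.1406, 0.2954]
eef_rot: [0.0, 0.665, 0.747, 0.0]
wrist_force: [0.3, -0.2, 0.6]
opening: 0.584
grasp_force: 0.0
[ 0.5488 -0.1406  0.2954]
```

View pics/w5.png

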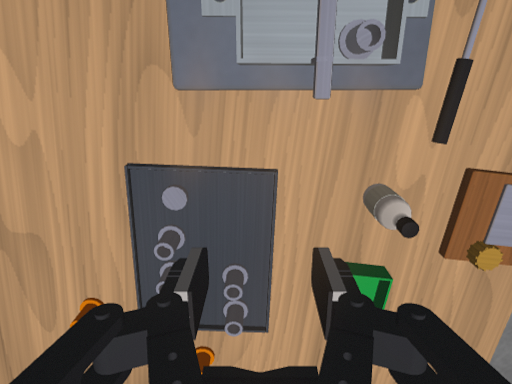

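The sleeve stands in the tub at (362,38). I go back over the tray to re-measure.

```bash
python3 -m handwheel '[[[-0.36,-0.34,0,0],[-0.36,-0.34,0,0],[-0.36,-0.34,0,0],[-0.36,-0.34,0,0]]]' 50
python3 slv.py
```

```text
time_s: 20.27
eef_pos: [0.4909, -0.2183, 0.295]
eef_rot: [-0.0, 0.664, 0.748, 0.0]
wrist_force: [-0.6, -0.1, 0.5]
opening: 0.587
grasp_force: 0.0
[ 0.491  -0.2181  0.295 ] [-0.12   0.993  0.001]
sleeve pix 211 199 241 ray [ 0.439  -0.2811  0.0486] circ [ 439.2 -282.2   13.3] rel TCP [-0.282 -0.296  1.335]
sleeve pix 211 241 224 ray [ 0.4427 -0.3381  0.0485] circ [ 442.1 -340.    13.4] rel TCP [-0.568 -0.312  1.335]
sleeve pix 282 245 223 ray [ 0.5335 -0.3328  0.0483] circ [ 533.6 -334.    13.2] rel TCP [-0.595  0.142  1.335]
sleeve pix 214 284 145 ray [ 0.451  -0.4028  0.0484] circ [ 446.7 -404.2   13.2] rel TCP [-0.894 -0.31   1.335]
sleeve pix 280 285 216 ray [ 0.5395 -0.3932  0.0483] circ [ 540.1 -394.5   13.1] rel TCP [-0.899  0.135  1.335]
```

```bash
python3 -m handwheel '[[[-0.6,0.144,0.3,0],[-0.6,0.144,0.6,0],[-0.6,0.144,0.9,0],[-0.6,0.144,0.9,0],[-0.6,0.144,0.9,0]]]' 50
python3 -m handwheel '[[[0,0,0.2,0],[0,0,0.35,0],[0,0,0.41,0],[0,0,0.41,0],[0,0,0.41,0]]]'
python3 -m handwheel '[[[0,0,0,0],[0,0,0,0],[0,0,0,0],[0,0,0,0],[0,0,0,0]]]' 0
python3 -m handwheel '[[[0,0,-0.3,0],[0,0,-0.6,0],[0,0,-0.885,0],[0.3,0.12,-0.885,0],[0.6,0.24,-0.885,0],[0.88,0.345,-0.885,0],[0.88,0.345,-0.885,0],[0.88,0.345,-0.885,0]]]'
python3 -m handwheel '[[[0.3,0.12,0,0],[0.6,0.24,0,0],[0.88,0.345,0,0],[0.88,0.345,0,0],[0.88,0.345,0,0],[0.88,0.345,0,0]]]'
python3 -c "
from h import *
print(rel([.6287,.032,.115]))"
```

```text
time_s: 20.95
eef_pos: [0.5314, -0.3325, 0.1104]
eef_rot: [-0.004, 0.664, 0.748, 0.0]
wrist_force: [-0.3, 0.8, 0.6]
opening: 0.586
grasp_force: 0.0
time_s: 21.58
eef_pos: [0.534, -0.3359, 0.0353]
eef_rot: [0.002, 0.664, 0.748, -0.0]
wrist_force: [-0.1, -0.6, 0.1]
opening: 0.585
grasp_force: 0.0
time_s: 22.2
eef_pos: [0.5335, -0.336, 0.0347]
eef_rot: [0.001, 0.664, 0.748, 0.0]
wrist_force: [-0.3, 0.8, 6.8]
opening: 0.28
grasp_force: 58.9
time_s: 23.2
eef_pos: [0.5804, -0.1523, 0.2102]
eef_rot: [0.0, 0.664, 0.748, -0.0]
wrist_force: [0.0, -1.1, -0.7]
opening: 0.277
grasp_force: 59.1
time_s: 23.95
eef_pos: [0.6282, 0.0283, 0.21]
eef_rot: [0.0, 0.665, 0.747, -0.0]
wrist_force: [-0.3, -0.9, -0.7]
opening: 0.282
grasp_force: 59.2
[0.018 0.005 0.475]
```

```bash
python3 -m handwheel '[[[0.018,0.005,0.2,0],[0.018,0.005,0.4,0],[0.018,0.005,0.475,0],[0.018,0.005,0.475,0],[0.018,0.005,0.475,0]]]'
python3 -m handwheel '[[[0,0,0,0],[0,0,0,0],[0,0,0,0]]]' 36
python3 -m handwheel '[[[0,0,-0.3,0],[0,0,-0.7,0],[-0.1,0,-0.9,0],[-0.4,-0.25,-0.9,0],[-0.58,-0.42,-0.9,0],[-0.58,-0.42,-0.9,0],[-0.58,-0.42,-0.9,0]]]' 50
python3 -m handwheel '[[[-0.3,-0.2,0,0],[-0.58,-0.42,0,0],[-0.58,-0.42,0,0],[-0.58,-0.42,0,0],[-0.58,-0.42,0,0]]]'
python3 slv.py
```

```text
time_s: 24.58
eef_pos: [0.6302, 0.0336, 0.1171]
eef_rot: [0.001, 0.664, 0.747, 0.001]
wrist_force: [0.4, -0.4, -0.8]
opening: 0.279
grasp_force: 59.2
time_s: 24.95
eef_pos: [0.6291, 0.0344, 0.1157]
eef_rot: [0.0, 0.664, 0.748, 0.0]
wrist_force: [0.1, -0.0, -0.3]
opening: 0.42
grasp_force: 0.0
time_s: 25.82
eef_pos: [0.5592, -0.0909, 0.2955]
eef_rot: [0.0, 0.665, 0.747, 0.0]
wrist_force: [-0.7, 0.0, 0.5]
opening: 0.584
grasp_force: 0.0
time_s: 26.45
eef_pos: [0.4903, -0.2144, 0.2951]
eef_rot: [-0.0, 0.664, 0.748, 0.0]
wrist_force: [0.4, 0.5, 0.2]
opening: 0.592
grasp_force: 0.0
[ 0.4903 -0.2143  0.2951] [-0.12   0.993  0.001]
sleeve pix 212 202 240 ray [ 0.4391 -0.2812  0.0486] circ [ 439.  -282.5   13.3] rel TCP [-0.302 -0.295  1.335]
sleeve pix 212 244 215 ray [ 0.4432 -0.3379  0.0485] circ [ 442.6 -339.9   13.3] rel TCP [-0.586 -0.308  1.335]
sleeve pix 214 287 155 ray [ 0.4505 -0.403   0.0481] circ [ 446.9 -404.7   13.5] rel TCP [-0.914 -0.311  1.335]
sleeve pix 280 288 217 ray [ 0.5394 -0.3935  0.0483] circ [ 539.7 -395.    13.5] rel TCP [-0.919  0.136  1.335]
```

```bash
python3 -m handwheel '[[[-0.925,0.138,0.3,0],[-0.925,0.138,0.6,0],[-0.925,0.138,0.9,0],[-0.925,0.138,0.9,0],[-0.925,0.138,0.9,0],[-0.925,0.138,0.9,0]]]' 50
python3 -m handwheel '[[[0,0,0.2,0],[0,0,0.35,0],[0,0,0.41,0],[0,0,0.41,0],[0,0,0.41,0]]]'
python3 -m handwheel '[[[0,0,0,0],[0,0,0,0],[0,0,0,0],[0,0,0,0],[0,0,0,0]]]' 0
python3 -m handwheel '[[[0,0,-0.3,0],[0,0,-0.6,0],[0,0,-0.885,0],[0.3,0.1,-0.885,0],[0.6,0.2,-0.885,0],[0.9,0.3,-0.885,0],[0.9,0.3,-0.885,0],[0.9,0.3,-0.885,0]]]'
python3 -m handwheel '[[[0.3,0.1,0,0],[0.6,0.2,0,0],[0.9,0.3,0,0],[0.9,0.3,0,0],[0.9,0.3,0,0]]]'
python3 -c "
from h import *
print(rel([.6237,.0732,.115]))"
```

```text
time_s: 27.25
eef_pos: [0.5387, -0.3951, 0.114]
eef_rot: [-0.001, 0.664, 0.748, 0.0]
wrist_force: [0.8, -0.4, 0.8]
opening: 0.585
grasp_force: 0.0
time_s: 27.88
eef_pos: [0.5398, -0.3972, 0.0356]
eef_rot: [0.002, 0.664, 0.748, -0.0]
wrist_force: [-0.8, 0.1, -0.5]
opening: 0.585
grasp_force: 0.0
time_s: 28.5
eef_pos: [0.5393, -0.3972, 0.0348]
eef_rot: [0.001, 0.664, 0.748, -0.0]
wrist_force: [-0.1, 0.4, 6.3]
opening: 0.284
grasp_force: 59.0
time_s: 29.5
eef_pos: [0.5769, -0.2105, 0.2103]
eef_rot: [0.0, 0.664, 0.748, -0.0]
wrist_force: [-0.5, -1.5, -0.2]
opening: 0.28
grasp_force: 59.1
time_s: 30.12
eef_pos: [0.6154, -0.0262, 0.2099]
eef_rot: [0.0, 0.664, 0.747, -0.0]
wrist_force: [-0.7, -0.2, -1.1]
opening: 0.281
grasp_force: 59.1
[0.489 0.1   0.474]
```

```bash
python3 -m handwheel '[[[0.25,0.05,0,0],[0.487,0.1,0,0],[0.487,0.1,0,0],[0.487,0.1,0.2,0],[0.487,0.1,0.4,0],[0.487,0.1,0.475,0],[0.487,0.1,0.475,0],[0.487,0.1,0.475,0]]]'
python3 -m handwheel '[[[0,0,0,0],[0,0,0,0],[0,0,0,0]]]' 36
python3 -m handwheel '[[[0,0,-0.3,0],[0,0,-0.7,0],[-0.1,0,-0.9,0],[-0.4,-0.25,-0.9,0],[-0.68,-0.42,-0.9,0],[-0.68,-0.42,-0.9,0],[-0.68,-0.42,-0.9,0]]]' 50
python3 -m handwheel '[[[-0.3,-0.2,0,0],[-0.68,-0.42,0,0],[-0.68,-0.42,0,0],[-0.68,-0.42,0,0],[-0.68,-0.42,0,0]]]'
python3 slv.py
```

```text
time_s: 31.12
eef_pos: [0.6248, 0.0729, 0.1167]
eef_rot: [0.001, 0.665, 0.747, 0.0]
wrist_force: [0.7, -2.5, -2.3]
opening: 0.284
grasp_force: 59.1
time_s: 31.5
eef_pos: [0.624, 0.0747, 0.1158]
eef_rot: [0.0, 0.664, 0.748, 0.0]
wrist_force: [-0.1, -0.1, -0.4]
opening: 0.421
grasp_force: 0.0
time_s: 32.38
eef_pos: [0.5561, -0.0713, 0.2954]
eef_rot: [0.0, 0.665, 0.747, 0.0]
wrist_force: [0.6, 0.8, -0.1]
opening: 0.583
grasp_force: 0.0
time_s: 33.0
eef_pos: [0.4898, -0.2142, 0.295]
eef_rot: [-0.0, 0.664, 0.748, 0.0]
wrist_force: [0.4, 0.8, 0.1]
opening: 0.587
grasp_force: 0.0
[ 0.4898 -0.214   0.295 ] [-0.12   0.993  0.001]
sleeve pix 212 203 231 ray [ 0.4391 -0.2811  0.0486] circ [ 438.5 -282.3   13.3] rel TCP [-0.304 -0.292  1.335]
sleeve pix 212 243 214 ray [ 0.4429 -0.3373  0.0483] circ [ 442.5 -339.2   13.3] rel TCP [-0.585 -0.307  1.334]
sleeve pix 216 269 196 ray [ 0.4507 -0.375   0.0483] circ [ 449.7 -376.8   13.3] rel TCP [-0.777 -0.29   1.334]
```

```bash
python3 -m handwheel '[[[-0.31,-0.295,0.3,0],[-0.31,-0.295,0.6,0],[-0.31,-0.295,0.9,0],[-0.31,-0.295,0.9,0],[-0.31,-0.295,0.9,0]]]' 50
python3 -m handwheel '[[[0,0,0.2,0],[0,0,0.35,0],[0,0,0.41,0],[0,0,0.41,0],[0,0,0.41,0]]]'
python3 -m handwheel '[[[0,0,0,0],[0,0,0,0],[0,0,0,0],[0,0,0,0],[0,0,0,0]]]' 0
python3 -m handwheel '[[[0,0,-0.3,0],[0,0,-0.6,0],[0,0,-0.885,0],[0.3,0.15,-0.885,0],[0.62,0.345,-0.885,0],[0.62,0.345,-0.885,0],[0.62,0.345,-0.885,0],[0.62,0.345,-0.885,0]]]'
python3 -m handwheel '[[[0.3,0.15,0,0],[0.62,0.345,0,0],[0.62,0.345,0,0],[0.62,0.345,0,0],[0.62,0.345,0,0]]]'
python3 -c "
from h import *
print(rel([.5462,-.0191,.115]))"
```

```text
time_s: 33.67
eef_pos: [0.4371, -0.2818, 0.113]
eef_rot: [-0.002, 0.664, 0.748, 0.0]
wrist_force: [-0.0, -0.2, 1.1]
opening: 0.583
grasp_force: 0.0
time_s: 34.3
eef_pos: [0.4388, -0.2848, 0.0348]
eef_rot: [0.001, 0.664, 0.748, -0.0]
wrist_force: [0.3, 0.0, 0.6]
opening: 0.587
grasp_force: 0.0
time_s: 34.92
eef_pos: [0.4384, -0.2848, 0.0345]
eef_rot: [0.001, 0.664, 0.748, -0.0]
wrist_force: [-0.1, 1.8, 6.8]
opening: 0.281
grasp_force: 58.6
time_s: 35.92
eef_pos: [0.4911, -0.154, 0.21]
eef_rot: [0.0, 0.664, 0.747, -0.0]
wrist_force: [0.2, 0.7, -0.8]
opening: 0.281
grasp_force: 59.1
time_s: 36.55
eef_pos: [0.545, -0.0234, 0.2099]
eef_rot: [-0.0, 0.665, 0.747, -0.0]
wrist_force: [0.4, 0.5, -0.3]
opening: 0.282
grasp_force: 59.2
[0.021 0.009 0.474]
```

```bash
python3 -m handwheel '[[[0.018,0.008,0.2,0],[0.018,0.008,0.4,0],[0.018,0.008,0.475,0],[0.018,0.008,0.475,0],[0.018,0.008,0.475,0]]]'
python3 -m handwheel '[[[0,0,0,0],[0,0,0,0],[0,0,0,0]]]' 36
python3 -m handwheel '[[[0,0,-0.3,0],[0,0,-0.7,0],[-0.1,0,-0.9,0],[-0.4,-0.25,-0.9,0],[-0.7,-0.3,-0.9,0],[-0.93,-0.39,-0.9,0],[-0.93,-0.39,-0.9,0],[-0.93,-0.39,-0.9,0]]]' 50
python3 slv.py
```

```text
time_s: 37.17
eef_pos: [0.5478, -0.0186, 0.1168]
eef_rot: [0.001, 0.664, 0.747, 0.001]
wrist_force: [0.3, 0.0, -1.2]
opening: 0.284
grasp_force: 59.2
time_s: 37.55
eef_pos: [0.5469, -0.0177, 0.1156]
eef_rot: [0.0, 0.664, 0.748, 0.0]
wrist_force: [0.1, 0.5, 0.1]
opening: 0.425
grasp_force: 0.0
time_s: 38.55
eef_pos: [0.4909, -0.2115, 0.295]
eef_rot: [-0.0, 0.664, 0.747, 0.0]
wrist_force: [-0.1, -0.2, -0.4]
opening: 0.586
grasp_force: 0.0
[ 0.4911 -0.2108  0.295 ] [-0.118  0.993  0.001]
sleeve pix 212 245 196 ray [ 0.4437 -0.3364  0.0484] circ [ 442.3 -338.8   13.1] rel TCP [-0.596 -0.31   1.335]
sleeve pix 216 271 190 ray [ 0.4513 -0.3745  0.0483] circ [ 448.6 -376.8   13.6] rel TCP [-0.79  -0.295  1.335]
```

```bash
python3 -m handwheel '[[[-0.605,-0.318,0.3,0],[-0.605,-0.318,0.6,0],[-0.605,-0.318,0.9,0],[-0.605,-0.318,0.9,0],[-0.605,-0.318,0.9,0]]]' 50
python3 -m handwheel '[[[0,0,0.2,0],[0,0,0.35,0],[0,0,0.41,0],[0,0,0.41,0],[0,0,0.41,0]]]'
python3 -m handwheel '[[[0,0,0,0],[0,0,0,0],[0,0,0,0],[0,0,0,0],[0,0,0,0]]]' 0
python3 -m handwheel '[[[0,0,-0.3,0],[0,0,-0.6,0],[0,0,-0.885,0],[0.3,0.15,-0.885,0],[0.6,0.24,-0.885,0],[0.87,0.353,-0.885,0],[0.87,0.353,-0.885,0],[0.87,0.353,-0.885,0]]]'
python3 -m handwheel '[[[0.3,0.15,0,0],[0.6,0.24,0,0],[0.87,0.353,0,0],[0.87,0.353,0,0],[0.87,0.353,0,0]]]'
python3 -c "
from h import *
print(rel([.5412,.0226,.115]))"
```

```text
time_s: 39.22
eef_pos: [0.4403, -0.3362, 0.1111]
eef_rot: [-0.004, 0.664, 0.748, 0.001]
wrist_force: [-0.4, 0.4, 0.4]
opening: 0.585
grasp_force: 0.0
time_s: 39.85
eef_pos: [0.4434, -0.34, 0.0351]
eef_rot: [0.002, 0.664, 0.748, -0.0]
wrist_force: [0.3, -0.8, -0.4]
opening: 0.584
grasp_force: 0.0
time_s: 40.48
eef_pos: [0.4429, -0.3401, 0.0346]
eef_rot: [0.001, 0.664, 0.748, -0.0]
wrist_force: [-0.1, 1.9, 6.3]
opening: 0.281
grasp_force: 58.6
time_s: 41.48
eef_pos: [0.4917, -0.1583, 0.2103]
eef_rot: [0.0, 0.664, 0.748, -0.0]
wrist_force: [-0.2, 0.0, -0.6]
opening: 0.283
grasp_force: 59.1
time_s: 42.1
eef_pos: [0.5414, 0.0216, 0.2099]
eef_rot: [0.0, 0.665, 0.747, -0.0]
wrist_force: [-0.1, -0.7, -0.8]
opening: 0.281
grasp_force: 59.2
[ 0.006 -0.     0.474]
```

```bash
python3 -m handwheel '[[[0.006,0,0.2,0],[0.006,0,0.4,0],[0.006,0,0.475,0],[0.006,0,0.475,0],[0.006,0,0.475,0]]]'
python3 -m handwheel '[[[0,0,0,0],[0,0,0,0],[0,0,0,0]]]' 36
python3 -m handwheel '[[[0,0,-0.3,0],[0,0,-0.7,0],[-0.1,0,-0.9,0],[-0.4,-0.25,-0.9,0],[-0.7,-0.3,-0.9,0],[-1,-0.39,-0.9,0],[-1,-0.39,-0.9,0],[-1,-0.39,-0.9,0]]]' 50
python3 slv.py
```

```text
time_s: 42.72
eef_pos: [0.5425, 0.0232, 0.1167]
eef_rot: [0.001, 0.665, 0.747, 0.001]
wrist_force: [0.9, -0.3, -0.6]
opening: 0.281
grasp_force: 59.2
time_s: 43.1
eef_pos: [0.5415, 0.0242, 0.1156]
eef_rot: [0.0, 0.664, 0.748, 0.0]
wrist_force: [0.0, 0.8, -0.6]
opening: 0.422
grasp_force: 0.0
time_s: 44.1
eef_pos: [0.4871, -0.1841, 0.295]
eef_rot: [-0.0, 0.665, 0.747, 0.0]
wrist_force: [-0.1, 0.4, -0.6]
opening: 0.586
grasp_force: 0.0
[ 0.4873 -0.183   0.295 ] [-0.118  0.993  0.001]
sleeve pix 216 289 211 ray [ 0.4495 -0.3749  0.0484] circ [ 448.8 -376.5   13.5] rel TCP [-0.932 -0.301  1.334]
```

```bash
python3 -m handwheel '[[[-0.936,-0.305,0.3,0],[-0.936,-0.305,0.6,0],[-0.936,-0.305,0.9,0],[-0.936,-0.305,0.9,0],[-0.936,-0.305,0.9,0],[-0.936,-0.305,0.9,0]]]' 50
python3 -m handwheel '[[[0,0,0.2,0],[0,0,0.35,0],[0,0,0.41,0],[0,0,0.41,0],[0,0,0.41,0]]]'
python3 -m handwheel '[[[0,0,0,0],[0,0,0,0],[0,0,0,0],[0,0,0,0],[0,0,0,0]]]' 0
python3 -m handwheel '[[[0,0,-0.3,0],[0,0,-0.6,0],[0,0,-0.885,0],[0.3,0.15,-0.885,0],[0.6,0.24,-0.885,0],[0.9,0.35,-0.885,0],[0.9,0.35,-0.885,0],[0.9,0.35,-0.885,0]]]'
python3 -m handwheel '[[[0.3,0.15,0,0],[0.6,0.24,0,0],[0.9,0.346,0,0],[0.9,0.346,0,0],[0.9,0.346,0,0]]]'
python3 -c "
from h import *
print(rel([.5364,.0626,.115]))
c=cam('wrist'); save(c,'w6.png')"
```

```text
time_s: 44.9
eef_pos: [0.4485, -0.3748, 0.1129]
eef_rot: [-0.002, 0.664, 0.748, 0.001]
wrist_force: [-0.0, -0.1, -0.6]
opening: 0.584
grasp_force: 0.0
time_s: 45.52
eef_pos: [0.45, -0.3774, 0.035]
eef_rot: [0.001, 0.664, 0.748, -0.0]
wrist_force: [-1.3, -0.0, -0.6]
opening: 0.586
grasp_force: 0.0
time_s: 46.15
eef_pos: [0.4495, -0.3776, 0.0346]
eef_rot: [0.001, 0.664, 0.748, -0.0]
wrist_force: [0.2, 1.5, 7.1]
opening: 0.281
grasp_force: 58.7
time_s: 47.15
eef_pos: [0.4972, -0.1898, 0.2103]
eef_rot: [0.0, 0.664, 0.748, -0.0]
wrist_force: [0.2, -0.6, -1.3]
opening: 0.274
grasp_force: 59.2
time_s: 47.78
eef_pos: [0.5448, -0.0042, 0.2099]
eef_rot: [0.0, 0.664, 0.747, -0.0]
wrist_force: [0.1, -0.3, -0.9]
opening: 0.284
grasp_force: 59.3
[ 0.337 -0.002  0.474]
```

View pics/w6.png

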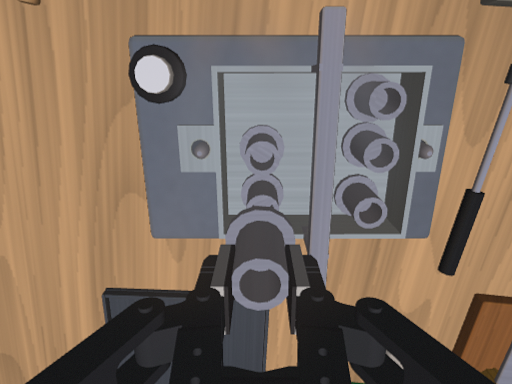

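Three sleeves stand right of the bail at (376,97), (368,147) and (362,203). Two stand left of it at (262,150) and (262,190), with a free pocket near (262,100). I place the last one there.

```bash
python3 -m handwheel '[[[0.2,0,0,0],[0.335,0,0,0],[0.335,0,0,0],[0.335,0,0.2,0],[0.335,0,0.4,0],[0.335,0,0.475,0],[0.335,0,0.475,0],[0.335,0,0.475,0]]]'
python3 -m handwheel '[[[0,0,0,0],[0,0,0,0],[0,0,0,0]]]' 36
python3 -m handwheel '[[[0,0,-0.3,0],[0,0,-0.7,0],[0,0,-0.9,0],[0.2,0,-0.9,0],[0.4,0,-0.9,0],[0.4,0,-0.9,0],[0.4,0,-0.9,0]]]' 0
python3 tub.py; python3 -c "
from h import *
c=cam('scene'); save(c,'s7.png'); print(rel([.4536,.073,.11])); w=cam('wrist'); p=cloud(w); m=(p[...,2]>.104)&(p[...,2]<.115); m[345:]=0
k,l,s,ce=cv2.connectedComponentsWithStats(m.astype(np.uint8))
print(s[1:,4],np.round(ce[1:]))
save(w,'w7.png')"
```

```text
time_s: 48.82
eef_pos: [0.5381, 0.0629, 0.1168]
eef_rot: [0.001, 0.664, 0.747, 0.001]
wrist_force: [0.3, 0.5, 0.3]
opening: 0.283
grasp_force: 59.2
time_s: 49.2
eef_pos: [0.537, 0.0637, 0.1156]
eef_rot: [0.0, 0.664, 0.748, 0.0]
wrist_force: [-0.1, 0.2, 0.2]
opening: 0.422
grasp_force: 0.0
time_s: 50.08
eef_pos: [0.5272, 0.1429, 0.295]
eef_rot: [0.0, 0.664, 0.748, -0.0]
wrist_force: [0.3, 0.1, -0.3]
opening: -0.001
grasp_force: 0.0
[0.5272 0.1429 0.295 ]
ear 663 [-98.7  -2.1] [45.  33.3] 88.0 z 0.0659
ear 441 [99.1 -0.5] [25.5 41.3] 0.6 z 0.0657
bar 1350 [-2.3 38.5] [ 14.1 113.1] 0.0 z 0.1366
rim 508 [-53.2  55.8] [85.7 41.3] 34.2 z 0.1047
rim 731 [41.5  8.2] [ 63.  113.9] 0.2 z 0.1045
rim 349 [43.5 41.9] [25.2 26.3] 13.6 z 0.108
rim 260 [-42.1  42.7] [22.4 25.4] 77.5 z 0.1081
rim 345 [43.5  3.8] [25.7 25.6] 55.3 z 0.1081
rim 129 [ 38.3 -33.5] [24.6  9.3] 17.9 z 0.1055
[-0.301 -0.407  0.925]
[  9   4 347 488 210 299 285  99] [[395.  78.]
 [402.  79.]
 [251. 226.]
 [353. 244.]
 [261. 235.]
 [341. 237.]
 [338. 268.]
 [332. 295.]]
```

View pics/w7.png

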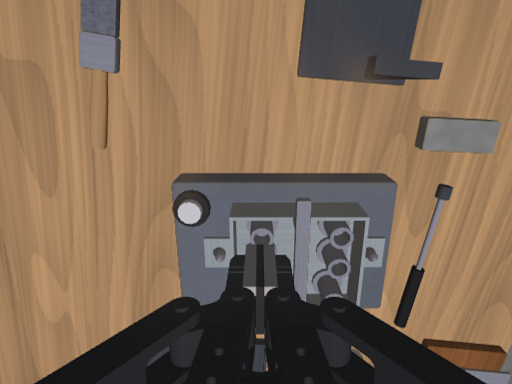

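Five sleeves are visible upright in the tub (rims at (262,236), (341,237), (338,268) and further ones below), and the tub is still home. I move over the button and check that the tray is empty of sleeves.

```bash
python3 -m handwheel '[[[-0.3,-0.407,0,0],[-0.3,-0.407,0,0],[-0.3,-0.407,0.3,0],[-0.3,-0.407,0.6,0],[-0.3,-0.407,0.9,0],[-0.3,-0.407,0.93,0],[-0.3,-0.407,0.93,0]]]' 0
python3 - <<'E'
from h import *
print(rel([.4536,.073,.09]))
sx=np.array([np.cos(.119),np.sin(.119)]); sy=np.array([-sx[1],sx[0]])
for n in('scene','side'):
    c=cam(n); p=cloud(c); z=p[...,2]; save(c,n+'8.png')
    d=p[...,:2]-[.49,-.31]; t=(abs(d[...,0])<.09)&(abs(d[...,1])<.12)
    print(n,'tray px>20mm',(t&(z>.02)&(z<.1)).sum(),'tray px seen',(t&(z<.02)).sum())
    d=p[...,:2]-[.585,.0268]; X=d@sx;Y=d@sy; m=(abs(X)<.069)&(abs(Y)<.059)&(z>.09)&(z<.125)&(abs(X)>.015)
    k,l,s,ce=cv2.connectedComponentsWithStats(m.astype(np.uint8))
    for i in range(1,k):
        if s[i,4]>8: print(s[i,4],np.round([X[l==i].mean(),Y[l==i].mean(),z[l==i].max()],3))
E
```

```text
time_s: 51.1
eef_pos: [0.4545, 0.0734, 0.1104]
eef_rot: [0.0, 0.664, 0.747, 0.0]
wrist_force: [0.5, 0.8, 0.4]
opening: -0.0
grasp_force: 0.0
[-0.002 -0.005  0.102]
scene tray px>20mm 1 tray px seen 3297
108 [-0.041  0.021  0.112]
111 [0.046 0.023 0.111]
60 [-0.041 -0.04   0.111]
57 [ 0.043 -0.041  0.113]
side tray px>20mm 0 tray px seen 4301
181 [ 0.047 -0.002  0.111]
175 [-0.044  0.     0.112]
```

View pics/scene8.png

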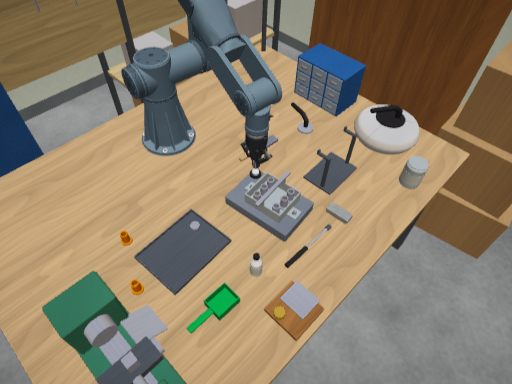

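The tray at (183,250) holds only the slug at (195,226), and all six sleeves are in the tub at (270,200). I press the button.

```bash
python3 -m handwheel '[[[-0.002,-0.005,0.05,0],[-0.002,-0.005,0.09,0],[-0.002,-0.005,0.11,0],[-0.002,-0.005,0.125,0],[-0.002,-0.005,0.135,0],[-0.002,-0.005,0.135,0],[-0.002,-0.005,0.135,0]]]'
```

```text
time_s: 52.08
eef_pos: [0.4528, 0.0734, 0.0838]
eef_rot: [-0.0, 0.664, 0.748, -0.0]
wrist_force: [-8.3, -0.0, 21.2]
opening: 0.004
grasp_force: 10.5
```

```bash
python3 -m handwheel '[[[0,0,0.003,0],[0,0,0.003,0],[0,0,-0.1,0],[0,0,-0.4,0],[0,0,-0.9,0],[-0.2,-0.2,-0.9,0],[-0.2,-0.2,-0.9,0],[-0.2,-0.2,-0.9,0],[-0.2,-0.2,-0.9,0]]]'
python3 - <<'E'
from h import *
w=cam('wrist'); p=cloud(w); z=p[...,2]; m=np.hypot(p[...,0]-.4536,p[...,1]-.073)<.012
print('button z',np.median(z[m&(z<.1)]),m.sum())
d=p[...,:2]-[.5848,.0283]; sx=np.array([np.cos(.119),np.sin(.119)]); X=d@sx; Y=d@[-sx[1],sx[0]]
e=(abs(abs(X)-.105)<.005)&(abs(Y)<.015)&(z<.1)
for s in(-1,1): print('ear z',np.median(z[e&(X*s>0)]),e.sum())
c=cam('scene'); save(c,'s9.png'); p=cloud(c);d=p[...,:2]-[.585,.0268];X=d@sx; Y=d@[-sx[1],sx[0]]; z=p[...,2]
m=(abs(X)<.069)&(abs(Y)<.059)&(z>.1)&(z<.125)&(abs(X)>.015); print(m.sum(), z[m].max())
E
```

```text
time_s: 53.2
eef_pos: [0.4171, 0.0296, 0.2605]
eef_rot: [-0.001, 0.664, 0.748, -0.001]
wrist_force: [-0.0, 0.2, -0.3]
opening: -0.001
grasp_force: 0.0
button z 0.08174080659273908 513
ear z 0.0657991364367389 251
ear z nan 251
221 0.1134840121951105
  return _methods._mean(a, axis=axis, dtype=dtype,
  ret = ret.dtype.type(ret / rcount)
```

The button is back up, the tub is home, and the arm is clear.

```bash
python3 -c "
from bench import ctrl
print(ctrl.hand_in())"
```

```text
the job is handed in; nothing more can be done
None
```

I handed the job in: the tub is seated on both pegs, all six sleeves are in it, the slug is still in the tray, and the button was pressed fully (21 N at the bottom) and is up again; no verdict came back.

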